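# Open the stiff sugar jar

### The arm

A 6-joint arm with a two-finger parallel gripper is mounted at the origin on a cart in front of the work surface, level with it; the furniture and walls round the work are solid. World frame = base frame: x ahead of the robot, y to its left, z up, the work surface at z = 0. Lengths are in m, angles in rad, forces in N, time in s.
With the tool pointing down it reaches from about 0.275 to 0.85 m from the base axis. Payload 19 kg.
Tool frame: the origin (TCP) lies midway between the tips of the shut fingers; the grasp point (between the pads) lies 19 mm behind it; z points along the fingers, y is the line along which they close (so a half turn about z gives the same grasp; the last joint's range is limited). The gripper opens to 85 mm and grips with 20 to 120 N. Pads are 22 mm wide; open, the fingers measure 114 mm over their backs; the gripper's body (76 mm by 85 mm) begins 54 mm behind the grasp point. The pads swing forward as they close: fully open they stand 13 mm farther back than shut.
Start: joints at [-1.241, 0.15, 1.437, -0, 1.554, -0.134], TCP at [0.257, -0.514, 0.231] pointing down, gripper open.
Joint ranges: [-2.8, 2.8], [-0.68, 2.1], [0.12, 2.68], [-1.39, 4.53], [0.16, 2.79], [-2.81, 2.81]. Speed limits (rad/s): [1.89, 1.89, 2.22, 3.01, 3.01, 3.01].

### API

Orientations are given as a rotation vector (axis times angle).
In Python, from workcell import sensors, capture, camera_info, manip gives the robot as it stands. The module is installed in compiled form; this text tells all that it offers.
- The arm moves only by the tool move_arm, never from a script. Its argument "targets" is a list of rows, each an object of numbers: "dx", "dy", "dz": the shift along the tool's x, y, z in cm; "yaw": the turn about the tool's z in degrees. A call has exactly 8 rows; each row shifts and turns the commanded pose from where the row before left it, along the tool's axes as they then stand; what a row does not reach is not made up. A row lasts 1/10 s, in which the tool goes at most 50 mm and 8.59 degrees, less where a joint would pass 70% of its speed; a pose out of reach is approached as far as the arm can. A call is refused whole if a number of a shift passes 5 or a number of a turn 8.59, either way. A call with a gripper value outside its range is refused whole. "claw" is the opening in per cent of the stroke, from 0 (shut) to 100 (fully open), set as the call begins (left out, the last holds). The fingers move at their own pace and stop on an object; the grip force is fixed at half the most. Time passes only in rows, so rows that do not move let the fingers close, or fill a call up. It gives the time, the measured TCP pose, the force, the opening and the grip force at its end, in the units of the state.
- sensors.get_obs(): the state, without advancing time (a new reading comes with each control period).
- capture(name): name is "side" or "top"; returns the picture (384x512x3 uint8, red, green, blue); there is no depth.
- camera_info(name): a dict with "intrinsics" (3x3 intrinsics, pixels), "distortion" ([k1, k2, p1, p2, k3] as OpenCV has them; the pictures are not rectified), "world_from_camera" (4x4, takes a point from camera to world coordinates). Camera axes: x right, y up, looking along -z (the intrinsics and any distortion apply to the point x, -y, -z); pixel columns grow to the right and rows downward; lengths in m; the calibration is good to about 2 mm. A picture is of the moment at which its call begins. camera_info takes no time and is no camera call.
- manip.sign_off(): hands the job in; it is judged then, once.
The state is a dict: "time_s": time; "qpos": joint angles; "qvel": joint speeds; "tau": joint torques, N m; "tool_pos": TCP position; "orientation": TCP orientation; "contact_force": force on the tool from outside, world axes, zero at the start; "torque": the same for the moment, N m; "finger_gap": finger opening in m; "grasp_force": force on a finger pad.
Only numpy, scipy, OpenCV 4.12 (cv2) and the standard library are available. Lean on these libraries where they do the work, as an engineer would, in place of code of your own. Each camera call takes 0.05 s, during which the arm holds its last target. There are 200 camera calls.

### The job

Coffee is nearly ready: open the sugar jar. Unscrew its steel lid in repeated twists, regripping as often as it takes, until it lifts off without forcing, then set it down (do not drop it) flat, right way up, in the middle of the black saucer and let go. Leave the things standing around where they are.

Things in the scene. Friction and masses are not known exactly. Their poses are not given: they have to be found in the camera images.
- lid_center (a point): Centre (half-way up, on the axis, z up) of the jar's brushed-steel screw lid: fluted, 62 mm in diameter, 35 mm high, 90 g; grip it by its side. It unscrews anticlockwise seen from above, climbing 11 mm a turn, and comes free after 325 to 365 degrees in all, depending on how tightly it was done up. Until then an upward pull meets firm resistance within 2 mm; once free it lifts straight off.
- jar_lid: The same lid; origin on its axis at its lower edge, 17.5 mm below lid_center; z up. Hollow, with lugs inside that run under the jar's thread. At first a rubber seal pushes it up with 10 to 22 N, so the first 60 degrees are stiff (up to about 0.7 N m: grip with 30 N or more); then it turns easily. It has just under 1 mm of side play on the neck.
- jar_rim (a point): Centre of the rim of the clear glass jar, 99 mm above the worktop. The jar (68 mm wide, sugar cubes inside) is clamped in a grey holder, 112 mm wide, sucked fast to the worktop: neither can move or turn. Neck 44 mm wide (52 over the thread). Done up, the lid's top is 14 mm above the rim, its lower edge 21 mm below it and 5 mm above the jar's shoulder. To clear the neck it must rise some 21 mm.
- saucer: Loose black glass saucer lying on the worktop, 96 mm in diameter; origin at the centre of its underside, z up. The lid comes to rest on its middle 8 mm above the worktop (lid_center then 25.5 mm above it).
- mug: Loose blue and white mug with a handle, 78 x 112 x 92 mm, origin at the centre of its underside. To be left alone.
- tea_tin: Loose dark green round tin, 69 mm in diameter, 102 mm high, origin at the centre of its underside. To be left alone.
- teaspoon: Loose steel teaspoon lying on the worktop, 138 mm long, origin at the centre of its underside. To be left alone.
- spice_jar_red: Loose spice jar with a red cap, 45 mm in diameter, 106 mm high, origin at the centre of its underside. To be left alone.
- spice_jar_green: Loose spice jar with a green cap, 46 mm in diameter, 106 mm high, origin at the centre of its underside. To be left alone.
- egg_timer: Loose red and white egg timer, 66 mm in diameter, 55 mm high, origin at the centre of its underside. To be left alone.
There are look-alikes about, which are no part of the job. There is more than one size of the saucer; the job needs the largest.

How it is judged:
By the outcome, as a careful person would: the job done as asked, in the order asked, and still so for the second after the job is handed in, with the robot touching nothing.
It also fails if it takes over 67 s, if anything falls off the work surface, if the arm or the gripper's body presses on something with over 40 N, if the wrist force passes 120 N, or if a joint passes its speed limit or range.

## Working session

There is one attempt and no reset: what is moved stays moved. The work goes in short steps, Python scripts to look and compute and a tool call to move; the robot and the scene stay as the last step left them, time stands still between calls to the robot, and variables do not carry over. Pictures are saved under pics/ and viewed, at most 10 in all, crops included, and the job is handed in when it is done.

Besides the shell and the picture viewer there is one more tool, called after "Request:" in YAML: its name, and indented under it one key for each argument. move_arm: Moves the arm, as the interface text tells. Its arguments: {"type":"object","properties":{"targets":{"type":"array","items":{"type":"object","properties":{"dx":{"type":"number"},"dy":{"type":"number"},"dz":{"type":"number"},"yaw":{"type":"number"}}}},"claw":{"type":"number"}},"required":["targets"]}

```bash
mkdir -p pics; python3 - <<'E'
from workcell import sensors,capture,camera_info
import cv2,numpy as np
for n in("top","side"):
    cv2.imwrite(f"pics/{n}0.png",cv2.resize(capture(n)[:,:,::-1],(800,600)))
    c=camera_info(n);print(n,np.round(c["intrinsics"],1).tolist(),np.round(c["distortion"],4),np.round(c["world_from_camera"],3).tolist())
print(sensors.get_obs())
E
```

```text
top [[488.4, 0.0, 252.1], [0.0, 488.4, 190.1], [0.0, 0.0, 1.0]] [-0.1611  0.      0.      0.      0.    ] [[-0.108, 0.954, -0.28, 0.273], [-0.994, -0.106, 0.022, 0.085], [-0.008, 0.281, 0.96, 1.311], [0.0, 0.0, 0.0, 1.0]]
side [[433.4, 0.0, 258.3], [0.0, 433.4, 187.6], [0.0, 0.0, 1.0]] [-0.0265  0.      0.      0.      0.    ] [[0.958, -0.242, 0.153, 0.774], [0.286, 0.793, -0.538, -0.567], [0.009, 0.559, 0.829, 1.01], [0.0, 0.0, 0.0, 1.0]]
{'time_s': 0.1, 'qpos': array([-1.24098286e+00,  1.50913105e-01,  1.43794674e+00, -2.74108212e-05,
        1.55379163e+00, -1.34023810e-01]), 'qvel': array([-0.00034834, -0.00202783, -0.00232244, -0.00157216,  0.00156344,
        0.00259174]), 'tau': array([ 6.10074552e-03, -7.14383912e+01, -5.71797180e+01, -2.25784815e-04,
        7.13578222e-03,  1.01041761e-05]), 'tool_pos': array([ 0.25713621, -0.51405777,  0.23075894]), 'orientation': array([-3.05646031e+00, -7.21839200e-01,  2.05332104e-04]), 'contact_force': array([ 0.34754447, -0.00506097, -0.77558813]), 'torque': array([ 0.02452097, -0.03111072,  0.00898624]), 'grasp_force': 0.0, 'finger_gap': 0.08564396859299331}
```

View pics/top0.png

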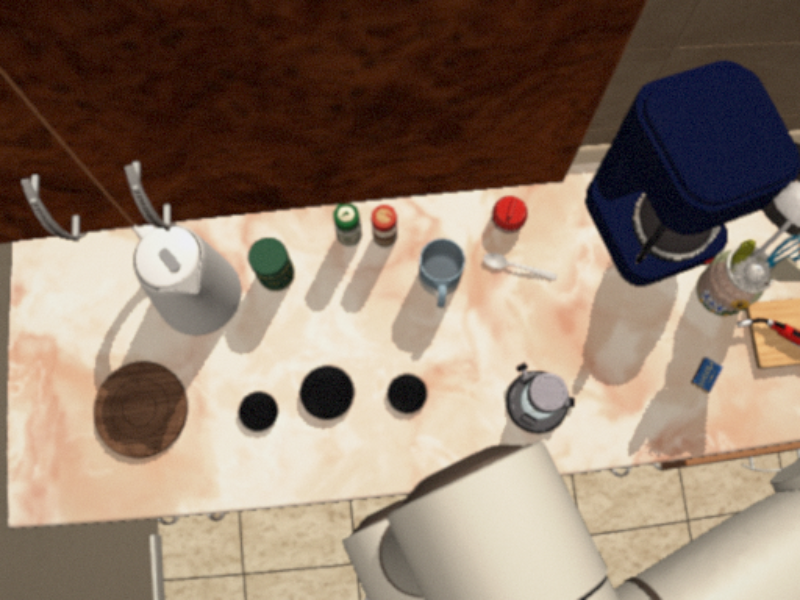

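View pics/side0.png

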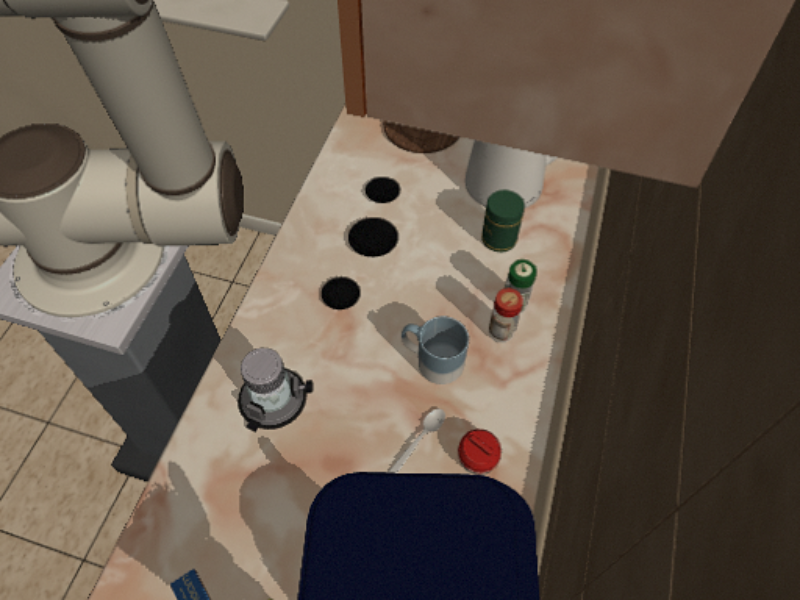

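The top view shows the lid top at about (548,391) and the largest saucer at (327,392). In the side view they are at (263,367) and (373,237).

```bash
cat > h.py <<'E'
import cv2,numpy as np
from workcell import camera_info
def onplane(n,px,z):
    c=camera_info(n);u=cv2.undistortPoints(np.array([[px]],float),np.array(c["intrinsics"]),np.array(c["distortion"]))[0,0]
    T=np.array(c["world_from_camera"]);d=T[:3,:3]@[u[0],-u[1],-1];o=T[:3,3]
    return o+d*(z-o[2])/d[2]
def proj(n,P):
    c=camera_info(n);T=np.linalg.inv(np.array(c["world_from_camera"]));p=np.atleast_2d(P)@T[:3,:3].T+T[:3,3]
    return cv2.projectPoints(p*[1,-1,-1],np.zeros(3),np.zeros(3),np.array(c["intrinsics"]),np.array(c["distortion"]))[0][:,0]
E
python3 - <<'E'
from h import *
s=1.5625
pics={}
for n,l,c in(("top",(548,391),(327,392)),("side",(263,367),(373,237))):
    im=cv2.imread(f"pics/{n}0.png")
    print(n,"lid",onplane(n,np.array(l)/s,.113).round(4))
    b=(im.max(2)<45).astype(np.uint8);N,L,S,C=cv2.connectedComponentsWithStats(b)
    k=L[c[1],c[0]];print("saucer",S[k],C[k],onplane(n,(C[k]+.5)/s-.5,.008).round(4))
    x,y,w,h,_=S[k];e=[onplane(n,np.array(q)/s,.008) for q in((x,C[k][1]),(x+w,C[k][1]))];print("diam",np.linalg.norm(e[0]-e[1]))
    L0=np.array(onplane(n,np.array(l)/s,.113));t=np.linspace(0,6.28,60)
    big=cv2.resize(im,None,fx=3,fy=3,interpolation=cv2.INTER_CUBIC)
    for z in(.113,.078):
        q=proj(n,np.c_[L0[0]+.031*np.cos(t),L0[1]+.031*np.sin(t),0*t+z])
        for p in q: cv2.circle(big,tuple(int(v) for v in ((p+.5)*s*3)),1,(0,255,0),-1)
    pics[n]=big[3*l[1]-200:3*l[1]+300,3*l[0]-200:3*l[0]+200]
cv2.imwrite("pics/lid.png",np.hstack([pics["top"],pics["side"]]))
E
```

```text
top lid [ 0.4413 -0.17    0.113 ]
saucer [ 302  368   50   50 1987] [326.60744841 392.5254152 ] [0.4969 0.1887 0.008 ]
diam 0.08651958140510023
side lid [ 0.4458 -0.1728  0.113 ]
saucer [ 349  219   48   37 1445] [372.46020761 236.92802768] [0.4947 0.1897 0.008 ]
diam 0.09074205351413561
```

View pics/lid.png

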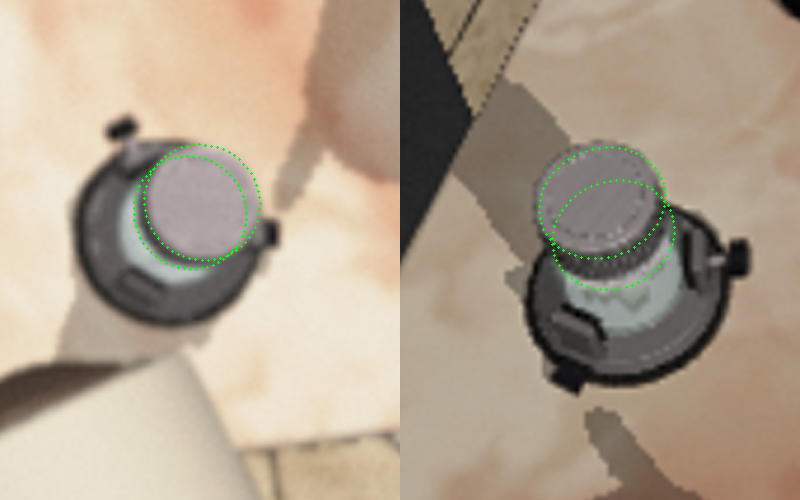

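The overlay fits the images to about 2 mm. My estimates are lid axis ≈ (0.442, -0.1715) and saucer ≈ (0.496, 0.189), with a rim diameter consistent with the largest saucer.

```bash
cat >> h.py <<'E'
from scipy.spatial.transform import Rotation as R
def delta(x,y,z):
    from workcell import sensors
    o=sensors.get_obs();r=R.from_rotvec(o["orientation"]).as_matrix()
    print("pos",o["tool_pos"].round(4),"q",o["qpos"].round(3),"F",o["contact_force"].round(1),"gap",round(o["finger_gap"],4),"t",o["time_s"])
    print("toolz",r[:,2].round(3),"tooly",r[:,1].round(3),"delta tool cm",(100*r.T@(np.array([x,y,z])-o["tool_pos"])).round(2))
E
python3 -c "
from h import *
delta(.442,-.1715,.20)"
```

```text
pos [ 0.2571 -0.5141  0.2308] q [-1.241  0.151  1.438 -0.     1.554 -0.134] F [ 0.3 -0.  -0.8] gap 0.0856 t 0.1
toolz [-0.     0.001 -1.   ] tooly [ 0.447 -0.894 -0.001] delta tool cm [ 31.86 -22.36   3.1 ]
```

Request:
move_arm:
  targets:
    - {"dx": 3.9,"dy": -2.8,"dz": 0.3}
    - {"dx": 3.9,"dy": -2.8,"dz": 0.3}
    - {"dx": 3.9,"dy": -2.8,"dz": 0.3}
    - {"dx": 3.9,"dy": -2.8,"dz": 0.3}
    - {"dx": 3.9,"dy": -2.8,"dz": 0.3}
    - {"dx": 3.9,"dy": -2.8,"dz": 0.3}
    - {"dx": 3.9,"dy": -2.8,"dz": 0.3}
    - {"dx": 3.9,"dy": -2.8,"dz": 0.3}
  claw: 100

```text
invalid input
```

Request:
move_arm:
  targets:
    - {"yaw": 8.5}
    - {"yaw": 8.5}
    - {"yaw": 8.5}
    - {"yaw": 8.5}
    - {"yaw": 8.5}
    - {"yaw": 8.5}
    - {"yaw": 8.5}
    - {"yaw": 8.5}

```text
invalid input
```

```bash
python3 -c "
from h import *
delta(.442,-.1715,.20)"
```

```text
pos [ 0.2571 -0.5141  0.2308] q [-1.241  0.151  1.438 -0.     1.554 -0.134] F [ 0.3 -0.  -0.8] gap 0.0856 t 0.1
toolz [-0.     0.001 -1.   ] tooly [ 0.447 -0.894 -0.001] delta tool cm [ 31.86 -22.36   3.1 ]
```

Request:
move_arm:
  targets:
    - {"dx": 3.9,"dy": -2.8,"dz": 0.3,"yaw": 0}
    - {"dx": 3.9,"dy": -2.8,"dz": 0.3,"yaw": 0}
    - {"dx": 3.9,"dy": -2.8,"dz": 0.3,"yaw": 0}
    - {"dx": 3.9,"dy": -2.8,"dz": 0.3,"yaw": 0}
    - {"dx": 3.9,"dy": -2.8,"dz": 0.3,"yaw": 0}
    - {"dx": 3.9,"dy": -2.8,"dz": 0.3,"yaw": 0}
    - {"dx": 3.9,"dy": -2.8,"dz": 0.3,"yaw": 0}
    - {"dx": 3.9,"dy": -2.8,"dz": 0.3,"yaw": 0}
  claw: 100

```text
time_s: 0.9
tool_pos: [0.4364, -0.1724, 0.2071]
orientation: [-3.058, -0.722, -0.0]
contact_force: [1.1, -0.5, -0.1]
finger_gap: 0.0856
grasp_force: 0.0
```

```bash
python3 -c "
from h import *
delta(.442,-.1715,.20)"
```

```text
pos [ 0.4364 -0.1724  0.2071] q [-0.541 -0.063  1.708  0.     1.496  0.567] F [ 1.1 -0.5 -0.1] gap 0.0856 t 0.9
toolz [ 0.  0. -1.] tooly [ 0.447 -0.894 -0.   ] delta tool cm [0.54 0.17 0.71]
```

Request:
move_arm:
  targets:
    - {"dx": 0,"dy": 0,"dz": 0,"yaw": 8.5}
    - {"dx": 0,"dy": 0,"dz": 0,"yaw": 8.5}
    - {"dx": 0,"dy": 0,"dz": 0,"yaw": 8.5}
    - {"dx": 0,"dy": 0,"dz": 0,"yaw": 8.5}
    - {"dx": 0,"dy": 0,"dz": 0,"yaw": 8.5}
    - {"dx": 0,"dy": 0,"dz": 0,"yaw": 8.5}
    - {"dx": 0,"dy": 0,"dz": 0,"yaw": 8.5}
    - {"dx": 0,"dy": 0,"dz": 0,"yaw": 8.5}

```text
time_s: 1.7
tool_pos: [0.4359, -0.1742, 0.207]
orientation: [-2.935, 1.12, 0.001]
contact_force: [0.8, 0.0, 0.2]
finger_gap: 0.0854
grasp_force: 0.0
```

Request:
move_arm:
  targets:
    - {"dx": 0,"dy": 0,"dz": 0,"yaw": 8.5}
    - {"dx": 0,"dy": 0,"dz": 0,"yaw": 8.5}
    - {"dx": 0,"dy": 0,"dz": 0,"yaw": 8.5}
    - {"dx": 0,"dy": 0,"dz": 0,"yaw": 8.5}
    - {"dx": 0,"dy": 0,"dz": 0,"yaw": 5}
    - {"dx": 0,"dy": 0,"dz": 0,"yaw": 0}
    - {"dx": 0,"dy": 0,"dz": 0,"yaw": 0}
    - {"dx": 0,"dy": 0,"dz": 0,"yaw": 0}

```text
time_s: 2.5
tool_pos: [0.436, -0.1743, 0.2072]
orientation: [-2.401, 2.025, 0.0]
contact_force: [0.5, 0.5, -0.4]
finger_gap: 0.0851
grasp_force: 0.0
```

```bash
python3 - <<'E'
from h import *
from workcell import capture
delta(.442,-.1715,.072)
a=[]
for n in("top","side"):
    im=cv2.resize(capture(n)[:,:,::-1],None,fx=3,fy=3,interpolation=cv2.INTER_CUBIC);t=np.linspace(0,6.28,80)
    for z in(.113,.078):
        for p in proj(n,np.c_[.442+.031*np.cos(t),-.1715+.031*np.sin(t),0*t+z]): cv2.circle(im,tuple(int(v) for v in (p+.5)*3),1,(0,255,0),-1)
    c=((proj(n,[.442,-.1715,.13])[0]+.5)*3).astype(int)
    a.append(im[max(0,c[1]-300):c[1]+200,c[0]-200:c[0]+200])
    print(a[-1].shape)
cv2.imwrite("pics/c.png",np.hstack(a))
E
```

```text
pos [ 0.436  -0.1743  0.2072] q [-0.545 -0.062  1.707  0.     1.496  2.427] F [ 0.5  0.5 -0.4] gap 0.0851 t 2.5
toolz [-0.  0. -1.] tooly [-0.986 -0.169  0.   ] delta tool cm [-0.17 -0.64 13.52]
(500, 400, 3)
(500, 400, 3)
```

View pics/c.png

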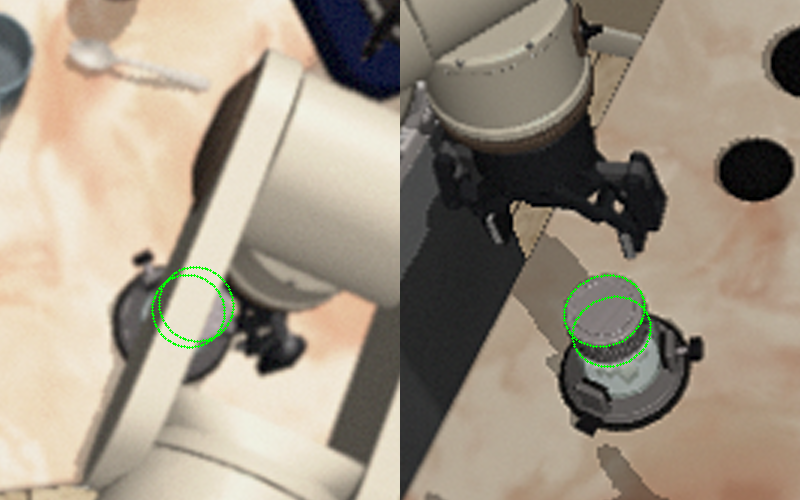

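Request:
move_arm:
  targets:
    - {"dx": -0.2,"dy": -0.6,"dz": 0,"yaw": 0}
    - {"dx": 0,"dy": 0,"dz": 3,"yaw": 0}
    - {"dx": 0,"dy": 0,"dz": 3,"yaw": 0}
    - {"dx": 0,"dy": 0,"dz": 2.5,"yaw": 0}
    - {"dx": 0,"dy": 0,"dz": 2,"yaw": 0}
    - {"dx": 0,"dy": 0,"dz": 1.5,"yaw": 0}
    - {"dx": 0,"dy": 0,"dz": 1,"yaw": 0}
    - {"dx": 0,"dy": 0,"dz": 0.4,"yaw": 0}

```text
time_s: 3.4
tool_pos: [0.4416, -0.1711, 0.0726]
orientation: [2.399, -2.028, -0.002]
contact_force: [0.5, 0.0, 0.6]
finger_gap: 0.0854
grasp_force: 0.0
```

Request:
move_arm:
  targets:
    - {"dx": 0,"dy": 0,"dz": 0,"yaw": 0}
    - {"dx": 0,"dy": 0,"dz": 0,"yaw": 0}
    - {"dx": 0,"dy": 0,"dz": 0,"yaw": 0}
    - {"dx": 0,"dy": 0,"dz": 0,"yaw": 0}
    - {"dx": 0,"dy": 0,"dz": 0,"yaw": 0}
    - {"dx": 0,"dy": 0,"dz": 0,"yaw": 0}
    - {"dx": 0,"dy": 0,"dz": 0,"yaw": 0}
    - {"dx": 0,"dy": 0,"dz": 0,"yaw": 0}
  claw: 0

```text
time_s: 4.2
tool_pos: [0.4417, -0.1715, 0.0744]
orientation: [2.399, -2.028, 0.001]
contact_force: [-5.4, 0.8, 7.2]
finger_gap: 0.0606
grasp_force: 63.0
```

```bash
python3 -c "
from h import *
delta(.442,-.1715,.072)"
```

```text
pos [ 0.4417 -0.1715  0.0744] q [-0.533  0.051  1.877 -0.     1.213  2.441] F [-5.4  0.8  7.2] gap 0.0606 t 4.2
toolz [ 0.    -0.001 -1.   ] tooly [-0.986 -0.166 -0.   ] delta tool cm [ 0.   -0.03  0.24]
```

Request:
move_arm:
  targets:
    - {"dx": 0,"dy": 0,"dz": -0.02,"yaw": -6.5}
    - {"dx": 0,"dy": 0,"dz": -0.02,"yaw": -6.5}
    - {"dx": 0,"dy": 0,"dz": -0.02,"yaw": -6.5}
    - {"dx": 0,"dy": 0,"dz": -0.02,"yaw": -6.5}
    - {"dx": 0,"dy": 0,"dz": -0.02,"yaw": -6.5}
    - {"dx": 0,"dy": 0,"dz": -0.02,"yaw": -6.5}
    - {"dx": 0,"dy": 0,"dz": -0.02,"yaw": -6.5}
    - {"dx": 0,"dy": 0,"dz": -0.02,"yaw": -6.5}

```text
time_s: 5.0
tool_pos: [0.4419, -0.1715, 0.0757]
orientation: [3.047, -0.764, 0.002]
contact_force: [-0.4, 0.8, -1.2]
finger_gap: 0.0608
grasp_force: 64.9
```

```bash
python3 -c "
from h import *
from workcell import sensors
delta(.442,-.1715,.072);o=sensors.get_obs();print(o['torque'],o['grasp_force'])"
```

```text
pos [ 0.4419 -0.1715  0.0757] q [-0.533  0.049  1.876  0.     1.215  1.529] F [-0.4  0.8 -1.2] gap 0.0608 t 5.0
toolz [ 0.001 -0.    -1.   ] tooly [-0.472 -0.882 -0.   ] delta tool cm [0.01 0.   0.37]
[ 0.1431328  -0.00342804 -0.00715474] 64.8917086981237
```

Request:
move_arm:
  targets:
    - {"dx": 0,"dy": 0,"dz": -0.026,"yaw": -8.5}
    - {"dx": 0,"dy": 0,"dz": -0.026,"yaw": -8.5}
    - {"dx": 0,"dy": 0,"dz": -0.026,"yaw": -8.5}
    - {"dx": 0,"dy": 0,"dz": -0.026,"yaw": -8.5}
    - {"dx": 0,"dy": 0,"dz": -0.026,"yaw": -8.5}
    - {"dx": 0,"dy": 0,"dz": -0.026,"yaw": -8.5}
    - {"dx": 0,"dy": 0,"dz": -0.026,"yaw": -8.5}
    - {"dx": 0,"dy": 0,"dz": -0.026,"yaw": -8.5}

```text
time_s: 5.8
tool_pos: [0.4422, -0.1699, 0.0776]
orientation: [-2.951, -1.072, -0.004]
contact_force: [4.2, 16.5, -0.4]
finger_gap: 0.0608
grasp_force: 65.2
```

Request:
move_arm:
  targets:
    - {"dx": 0,"dy": 0,"dz": -0.026,"yaw": -8.5}
    - {"dx": 0,"dy": 0,"dz": -0.026,"yaw": -8.5}
    - {"dx": 0,"dy": 0,"dz": -0.026,"yaw": -8.5}
    - {"dx": 0,"dy": 0,"dz": -0.026,"yaw": -8.5}
    - {"dx": 0,"dy": 0,"dz": -0.026,"yaw": -8.5}
    - {"dx": 0,"dy": 0,"dz": -0.026,"yaw": -8.5}
    - {"dx": 0,"dy": 0,"dz": -0.026,"yaw": -8.5}
    - {"dx": 0,"dy": 0,"dz": -0.026,"yaw": -8.5}

```text
time_s: 6.6
tool_pos: [0.441, -0.1689, 0.0789]
orientation: [-1.846, -2.537, -0.005]
contact_force: [-2.8, 24.4, -1.0]
finger_gap: 0.0609
grasp_force: 65.6
```

Request:
move_arm:
  targets:
    - {"dx": 0,"dy": 0,"dz": -0.026,"yaw": -8.5}
    - {"dx": 0,"dy": 0,"dz": -0.026,"yaw": -8.5}
    - {"dx": 0,"dy": 0,"dz": -0.026,"yaw": -8.5}
    - {"dx": 0,"dy": 0,"dz": -0.026,"yaw": -8.5}
    - {"dx": 0,"dy": 0,"dz": -0.026,"yaw": -8.5}
    - {"dx": 0,"dy": 0,"dz": -0.026,"yaw": -8.5}
    - {"dx": 0,"dy": 0,"dz": -0.026,"yaw": -8.5}
    - {"dx": 0,"dy": 0,"dz": -0.026,"yaw": -8.5}

```text
time_s: 7.4
tool_pos: [0.4399, -0.1697, 0.0808]
orientation: [-0.111, -3.135, -0.005]
contact_force: [-13.4, 15.9, 0.7]
finger_gap: 0.0609
grasp_force: 66.0
```

```bash
python3 -c "
from h import *
from workcell import sensors
delta(.442,-.1715,.072);o=sensors.get_obs();print(o['torque'],o['grasp_force'])"
```

```text
pos [ 0.4399 -0.1697  0.0808] q [-5.320e-01  4.300e-02  1.871e+00  1.000e-03  1.233e+00 -2.032e+00] F [-13.4  15.9   0.7] gap 0.0609 t 7.4
toolz [-0.004  0.004 -1.   ] tooly [0.071 0.997 0.003] delta tool cm [-0.22 -0.17  0.88]
[ 2.43449832  2.19464558 -0.34952583] 66.01373573765159
```

Some side force (up to 24 N) built up from a grasp about 1.7 mm off-centre. The true axis works out to about (0.4412, -0.1699), so I'll regrip centred there.

Request:
move_arm:
  targets:
    - {"dx": 0,"dy": 0,"dz": 0,"yaw": 0}
    - {"dx": 0,"dy": 0,"dz": 0,"yaw": 0}
    - {"dx": 0,"dy": 0,"dz": 0,"yaw": 0}
    - {"dx": 0,"dy": 0,"dz": 0,"yaw": 0}
    - {"dx": 0,"dy": 0,"dz": 0,"yaw": 0}
    - {"dx": 0.07,"dy": 0.16,"dz": 0,"yaw": 0}
    - {"dx": 0,"dy": 0,"dz": 0,"yaw": 0}
    - {"dx": 0,"dy": 0,"dz": 0,"yaw": 0}
  claw: 100

```text
time_s: 8.2
tool_pos: [0.441, -0.1697, 0.0811]
orientation: [-0.121, -3.139, -0.0]
contact_force: [-0.4, 0.6, -0.1]
finger_gap: 0.0852
grasp_force: 0.0
```

```bash
python3 -c "
from h import *
from workcell import sensors
delta(.4412,-.1699,.079);o=sensors.get_obs();print(o['torque'],o['grasp_force'])"
```

```text
pos [ 0.441  -0.1697  0.0811] q [-0.531  0.041  1.872  0.     1.228 -2.024] F [-0.4  0.6 -0.1] gap 0.0852 t 8.2
toolz [-0.  0. -1.] tooly [0.077 0.997 0.   ] delta tool cm [-0.02 -0.02  0.21]
[0.02491776 0.01024661 0.03510696] 0.0
```

Centred. Now I'll rotate back 136° and regrip.

Request:
move_arm:
  targets:
    - {"dx": 0,"dy": 0,"dz": 0,"yaw": 8.5}
    - {"dx": 0,"dy": 0,"dz": 0,"yaw": 8.5}
    - {"dx": 0,"dy": 0,"dz": 0,"yaw": 8.5}
    - {"dx": 0,"dy": 0,"dz": 0,"yaw": 8.5}
    - {"dx": 0,"dy": 0,"dz": 0,"yaw": 8.5}
    - {"dx": 0,"dy": 0,"dz": 0,"yaw": 8.5}
    - {"dx": 0,"dy": 0,"dz": 0,"yaw": 8.5}
    - {"dx": 0,"dy": 0,"dz": 0,"yaw": 8.5}

```text
time_s: 9.0
tool_pos: [0.441, -0.1697, 0.0811]
orientation: [-1.864, -2.529, -0.0]
contact_force: [-0.3, 0.6, -0.2]
finger_gap: 0.0855
grasp_force: 0.0
```

Request:
move_arm:
  targets:
    - {"dx": 0,"dy": 0,"dz": 0,"yaw": 8.5}
    - {"dx": 0,"dy": 0,"dz": 0,"yaw": 8.5}
    - {"dx": 0,"dy": 0,"dz": 0,"yaw": 8.5}
    - {"dx": 0,"dy": 0,"dz": 0,"yaw": 8.5}
    - {"dx": 0,"dy": 0,"dz": 0,"yaw": 8.5}
    - {"dx": 0,"dy": 0,"dz": 0,"yaw": 8.5}
    - {"dx": 0,"dy": 0,"dz": 0,"yaw": 8.5}
    - {"dx": 0,"dy": 0,"dz": 0,"yaw": 8.5}

```text
time_s: 9.8
tool_pos: [0.4411, -0.1697, 0.0811]
orientation: [-2.959, -1.054, -0.0]
contact_force: [-0.4, -0.7, 0.1]
finger_gap: 0.0853
grasp_force: 0.0
```

Request:
move_arm:
  targets:
    - {"dx": 0,"dy": 0,"dz": 0,"yaw": 0}
    - {"dx": 0,"dy": 0,"dz": 0,"yaw": 0}
    - {"dx": 0,"dy": 0,"dz": 0,"yaw": 0}
    - {"dx": 0,"dy": 0,"dz": 0,"yaw": 0}
    - {"dx": 0,"dy": 0,"dz": 0,"yaw": 0}
    - {"dx": 0,"dy": 0,"dz": 0,"yaw": 0}
    - {"dx": 0,"dy": 0,"dz": 0,"yaw": 0}
    - {"dx": 0,"dy": 0,"dz": 0,"yaw": 0}
  claw: 0

```text
time_s: 10.6
tool_pos: [0.441, -0.1696, 0.0814]
orientation: [-2.953, -1.071, -0.0]
contact_force: [-2.7, 1.6, 6.5]
finger_gap: 0.0604
grasp_force: 63.1
```

```bash
python3 -c "
from h import *
delta(.4412,-.1699,.079)"
```

```text
pos [ 0.441  -0.1696  0.0814] q [-0.531  0.041  1.872  0.     1.229  0.345] F [-2.7  1.6  6.5] gap 0.0604 t 10.6
toolz [-0.  0. -1.] tooly [ 0.641 -0.768 -0.   ] delta tool cm [-0.    0.03  0.24]
```

Request:
move_arm:
  targets:
    - {"dx": 0,"dy": 0,"dz": -0.026,"yaw": -8.5}
    - {"dx": 0,"dy": 0,"dz": -0.026,"yaw": -8.5}
    - {"dx": 0,"dy": 0,"dz": -0.026,"yaw": -8.5}
    - {"dx": 0,"dy": 0,"dz": -0.026,"yaw": -8.5}
    - {"dx": 0,"dy": 0,"dz": -0.026,"yaw": -8.5}
    - {"dx": 0,"dy": 0,"dz": -0.026,"yaw": -8.5}
    - {"dx": 0,"dy": 0,"dz": -0.026,"yaw": -8.5}
    - {"dx": 0,"dy": 0,"dz": -0.026,"yaw": -8.5}

```text
time_s: 11.4
tool_pos: [0.4412, -0.1697, 0.0836]
orientation: [1.842, 2.545, 0.0]
contact_force: [-0.6, 1.5, 4.4]
finger_gap: 0.0604
grasp_force: 63.5
```

Request:
move_arm:
  targets:
    - {"dx": 0,"dy": 0,"dz": -0.026,"yaw": -8}
    - {"dx": 0,"dy": 0,"dz": -0.026,"yaw": -8}
    - {"dx": 0,"dy": 0,"dz": -0.026,"yaw": -8}
    - {"dx": 0,"dy": 0,"dz": -0.026,"yaw": -8}
    - {"dx": 0,"dy": 0,"dz": -0.026,"yaw": -8}
    - {"dx": 0,"dy": 0,"dz": -0.02,"yaw": -8}
    - {"dx": 0,"dy": 0,"dz": 0,"yaw": -8}
    - {"dx": 0,"dy": 0,"dz": 0,"yaw": 0}

```text
time_s: 12.2
tool_pos: [0.4414, -0.17, 0.0853]
orientation: [0.432, 3.111, -0.001]
contact_force: [-0.1, -0.1, 6.1]
finger_gap: 0.0604
grasp_force: 63.8
```

Request:
move_arm:
  targets:
    - {"dx": 0,"dy": 0,"dz": -0.03,"yaw": 0}
    - {"dx": 0,"dy": 0,"dz": -0.03,"yaw": 0}
    - {"dx": 0,"dy": 0,"dz": -0.03,"yaw": 0}
    - {"dx": 0,"dy": 0,"dz": -0.03,"yaw": 0}
    - {"dx": 0,"dy": 0,"dz": -0.03,"yaw": 0}
    - {"dx": 0,"dy": 0,"dz": -0.03,"yaw": 0}
    - {"dx": 0,"dy": 0,"dz": -0.03,"yaw": 0}
    - {"dx": 0,"dy": 0,"dz": -0.03,"yaw": 0}

```text
time_s: 13.0
tool_pos: [0.441, -0.1697, 0.0871]
orientation: [-0.449, -3.109, -0.0]
contact_force: [0.8, -0.4, -1.5]
finger_gap: 0.0606
grasp_force: 64.8
```

```bash
python3 -c "
from h import *
delta(.4412,-.1699,.2)"
```

```text
pos [ 0.441  -0.1697  0.0871] q [-0.531  0.035  1.866  0.     1.242 -1.815] F [ 0.8 -0.4 -1.5] gap 0.0606 t 13.0
toolz [-0.  0. -1.] tooly [0.283 0.959 0.   ] delta tool cm [-2.000e-02 -1.000e-02 -1.129e+01]
```

Request:
move_arm:
  targets:
    - {"dx": 0,"dy": 0,"dz": -0.05,"yaw": 0}
    - {"dx": 0,"dy": 0,"dz": -0.05,"yaw": 0}
    - {"dx": 0,"dy": 0,"dz": -0.05,"yaw": 0}
    - {"dx": 0,"dy": 0,"dz": -0.05,"yaw": 0}
    - {"dx": 0,"dy": 0,"dz": -0.05,"yaw": 0}
    - {"dx": 0,"dy": 0,"dz": -0.05,"yaw": 0}
    - {"dx": 0,"dy": 0,"dz": -0.05,"yaw": 0}
    - {"dx": 0,"dy": 0,"dz": 0,"yaw": 0}

```text
time_s: 13.8
tool_pos: [0.4411, -0.1697, 0.0907]
orientation: [0.449, 3.109, 0.0]
contact_force: [-0.6, -0.1, -0.8]
finger_gap: 0.0609
grasp_force: 64.7
```

It came free with no resistance, so I'll lift it.

Request:
move_arm:
  targets:
    - {"dx": 0,"dy": 0,"dz": -0.5,"yaw": 0}
    - {"dx": 0,"dy": 0,"dz": -0.8,"yaw": 0}
    - {"dx": 0,"dy": 0,"dz": -0.8,"yaw": 0}
    - {"dx": 0,"dy": 0,"dz": -0.8,"yaw": 0}
    - {"dx": 0,"dy": 0,"dz": -0.8,"yaw": 0}
    - {"dx": 0,"dy": 0,"dz": -0.8,"yaw": 0}
    - {"dx": 0,"dy": 0,"dz": -0.5,"yaw": 0}
    - {"dx": 0,"dy": 0,"dz": 0,"yaw": 0}

```text
time_s: 14.6
tool_pos: [0.4413, -0.1698, 0.1414]
orientation: [0.449, 3.108, -0.001]
contact_force: [0.1, -0.0, -0.8]
finger_gap: 0.0602
grasp_force: 64.8
```

```bash
python3 - <<'E'
from h import *
from workcell import capture
delta(.4955,.189,.14)
a=[]
for n in("top","side"):
    im=cv2.resize(capture(n)[:,:,::-1],None,fx=3,fy=3,interpolation=cv2.INTER_CUBIC)
    t=np.linspace(0,6.28,100)
    for p in proj(n,np.c_[.4955+.048*np.cos(t),.189+.048*np.sin(t),0*t+.008]): cv2.circle(im,tuple(int(v) for v in (p+.5)*3),1,(0,255,0),-1)
    s=((proj(n,[.4955,.189,.01])[0]+.5)*3).astype(int); c=((proj(n,[.4412,-.17,.13])[0]+.5)*3).astype(int)
    a.append(np.vstack([im[c[1]-150:c[1]+150,c[0]-200:c[0]+200],im[s[1]-150:s[1]+150,s[0]-200:s[0]+200]]))
cv2.imwrite("pics/d.png",np.hstack(a))
E
```

```text
pos [ 0.4413 -0.1698  0.1414] q [-0.531 -0.015  1.798  0.     1.357 -1.815] F [ 0.1 -0.  -0.8] gap 0.0602 t 14.6
toolz [ 0.001 -0.    -1.   ] tooly [ 0.283  0.959 -0.   ] delta tool cm [ 4.95 35.95  0.13]
```

View pics/d.png

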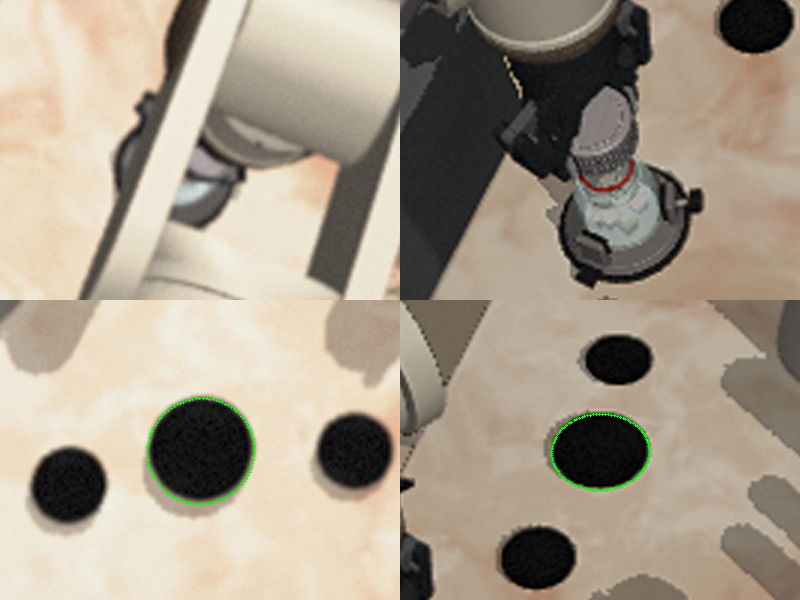

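The lid is held off the jar and the saucer outline matches the overlay. Next I'll carry the lid over to it.

Request:
move_arm:
  targets:
    - {"dx": 0.3,"dy": 2,"dz": 0,"yaw": 0}
    - {"dx": 0.6,"dy": 4,"dz": 0,"yaw": 0}
    - {"dx": 0.6,"dy": 4.2,"dz": 0,"yaw": 0}
    - {"dx": 0.6,"dy": 4.2,"dz": 0,"yaw": 0}
    - {"dx": 0.6,"dy": 4.2,"dz": 0,"yaw": 0}
    - {"dx": 0.6,"dy": 4.2,"dz": 0,"yaw": 0}
    - {"dx": 0.6,"dy": 4,"dz": 0,"yaw": 0}
    - {"dx": 0.3,"dy": 3,"dz": 0,"yaw": 0}

```text
time_s: 15.5
tool_pos: [0.4847, 0.1303, 0.1402]
orientation: [-0.447, -3.109, -0.0]
contact_force: [1.0, 0.3, -0.9]
finger_gap: 0.0602
grasp_force: 65.0
```

Request:
move_arm:
  targets:
    - {"dx": 0.4,"dy": 3,"dz": 0,"yaw": 0}
    - {"dx": 0.3,"dy": 2,"dz": 0,"yaw": 0}
    - {"dx": 0,"dy": 1,"dz": 0,"yaw": 0}
    - {"dx": 0,"dy": 0,"dz": 1,"yaw": 0}
    - {"dx": 0,"dy": 0,"dz": 2,"yaw": 0}
    - {"dx": 0,"dy": 0,"dz": 2,"yaw": 0}
    - {"dx": 0,"dy": 0,"dz": 2,"yaw": 0}
    - {"dx": 0,"dy": 0,"dz": 1,"yaw": 0}

```text
time_s: 16.3
tool_pos: [0.4943, 0.1862, 0.0584]
orientation: [-0.45, -3.107, 0.002]
contact_force: [0.1, 0.3, -1.1]
finger_gap: 0.0606
grasp_force: 65.0
```

Request:
move_arm:
  targets:
    - {"dx": 0,"dy": 0,"dz": 1,"yaw": 0}
    - {"dx": 0,"dy": 0,"dz": 1,"yaw": 0}
    - {"dx": 0,"dy": 0,"dz": 0.5,"yaw": 0}
    - {"dx": 0,"dy": 0,"dz": 0,"yaw": 0}
    - {"dx": 0,"dy": 0,"dz": 0,"yaw": 0}
    - {"dx": 0,"dy": 0,"dz": 0,"yaw": 0}
    - {"dx": 0,"dy": 0,"dz": 0,"yaw": 0}
    - {"dx": 0,"dy": 0,"dz": 0,"yaw": 0}

```text
time_s: 17.1
tool_pos: [0.4954, 0.1876, 0.0359]
orientation: [0.449, 3.109, 0.0]
contact_force: [-0.4, -0.9, 0.1]
finger_gap: 0.0606
grasp_force: 65.0
```

```bash
python3 - <<'E'
from h import *
from workcell import capture
delta(.4955,.189,.0035)
a=[]
for n in("top","side"):
    im=cv2.resize(capture(n)[:,:,::-1],None,fx=4,fy=4,interpolation=cv2.INTER_CUBIC)
    s=((proj(n,[.4955,.189,.03])[0]+.5)*4).astype(int)
    a.append(im[s[1]-250:s[1]+250,s[0]-200:s[0]+200])
cv2.imwrite("pics/e.png",np.hstack(a))
E
```

```text
pos [0.4954 0.1876 0.0359] q [ 0.216  0.206  1.788  0.     1.146 -1.068] F [-0.4 -0.9  0.1] gap 0.0606 t 17.1
toolz [ 0.  0. -1.] tooly [0.283 0.959 0.   ] delta tool cm [0.03 0.13 3.24]
```

View pics/e.png

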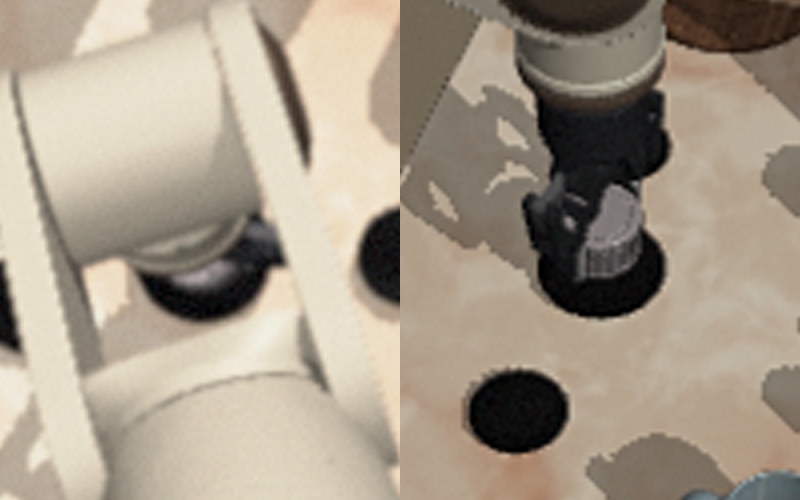

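Request:
move_arm:
  targets:
    - {"dx": 0.07,"dy": 0.23,"dz": 0,"yaw": 0}
    - {"dx": 0,"dy": 0,"dz": 0.6,"yaw": 0}
    - {"dx": 0,"dy": 0,"dz": 0.6,"yaw": 0}
    - {"dx": 0,"dy": 0,"dz": 0.6,"yaw": 0}
    - {"dx": 0,"dy": 0,"dz": 0.4,"yaw": 0}
    - {"dx": 0,"dy": 0,"dz": 0.2,"yaw": 0}
    - {"dx": 0,"dy": 0,"dz": 0,"yaw": 0}
    - {"dx": 0,"dy": 0,"dz": 0,"yaw": 0}

```text
time_s: 18.0
tool_pos: [0.4954, 0.19, 0.0118]
orientation: [0.449, 3.109, 0.0]
contact_force: [0.1, 0.3, -1.8]
finger_gap: 0.0604
grasp_force: 65.0
```

Request:
move_arm:
  targets:
    - {"dx": 0,"dy": 0,"dz": 0.05,"yaw": 0}
    - {"dx": 0,"dy": 0,"dz": 0.05,"yaw": 0}
    - {"dx": 0,"dy": 0,"dz": 0.05,"yaw": 0}
    - {"dx": 0,"dy": 0,"dz": 0.05,"yaw": 0}
    - {"dx": 0,"dy": 0,"dz": 0.05,"yaw": 0}
    - {"dx": 0,"dy": 0,"dz": 0.05,"yaw": 0}
    - {"dx": 0,"dy": 0,"dz": 0,"yaw": 0}
    - {"dx": 0,"dy": 0,"dz": 0,"yaw": 0}

```text
time_s: 18.8
tool_pos: [0.4952, 0.19, 0.0086]
orientation: [-0.449, -3.109, -0.0]
contact_force: [-0.1, -0.1, -0.1]
finger_gap: 0.0604
grasp_force: 65.0
```

Request:
move_arm:
  targets:
    - {"dx": 0,"dy": 0,"dz": 0.05,"yaw": 0}
    - {"dx": 0,"dy": 0,"dz": 0.05,"yaw": 0}
    - {"dx": 0,"dy": 0,"dz": 0.05,"yaw": 0}
    - {"dx": 0,"dy": 0,"dz": 0.05,"yaw": 0}
    - {"dx": 0,"dy": 0,"dz": 0.05,"yaw": 0}
    - {"dx": 0,"dy": 0,"dz": 0.05,"yaw": 0}
    - {"dx": 0,"dy": 0,"dz": 0,"yaw": 0}
    - {"dx": 0,"dy": 0,"dz": 0,"yaw": 0}

```text
time_s: 19.6
tool_pos: [0.4952, 0.19, 0.0057]
orientation: [-0.449, -3.109, -0.0]
contact_force: [-0.1, 0.5, -0.3]
finger_gap: 0.0602
grasp_force: 65.0
```

Request:
move_arm:
  targets:
    - {"dx": 0,"dy": 0,"dz": 0.03,"yaw": 0}
    - {"dx": 0,"dy": 0,"dz": 0.03,"yaw": 0}
    - {"dx": 0,"dy": 0,"dz": 0.03,"yaw": 0}
    - {"dx": 0,"dy": 0,"dz": 0.03,"yaw": 0}
    - {"dx": 0,"dy": 0,"dz": 0.03,"yaw": 0}
    - {"dx": 0,"dy": 0,"dz": 0,"yaw": 0}
    - {"dx": 0,"dy": 0,"dz": 0,"yaw": 0}
    - {"dx": 0,"dy": 0,"dz": 0,"yaw": 0}

```text
time_s: 20.4
tool_pos: [0.4953, 0.19, 0.0047]
orientation: [0.449, 3.109, 0.0]
contact_force: [-4.5, -1.2, 9.7]
finger_gap: 0.0606
grasp_force: 65.7
```

Request:
move_arm:
  targets:
    - {"dx": 0,"dy": 0,"dz": -0.03,"yaw": 0}
    - {"dx": 0,"dy": 0,"dz": 0,"yaw": 0}
    - {"dx": 0,"dy": 0,"dz": 0,"yaw": 0}
    - {"dx": 0,"dy": 0,"dz": 0,"yaw": 0}
    - {"dx": 0,"dy": 0,"dz": 0,"yaw": 0}
    - {"dx": 0,"dy": 0,"dz": 0,"yaw": 0}
    - {"dx": 0,"dy": 0,"dz": 0,"yaw": 0}
    - {"dx": 0,"dy": 0,"dz": 0,"yaw": 0}

```text
time_s: 21.2
tool_pos: [0.4953, 0.19, 0.0047]
orientation: [0.449, 3.109, 0.0]
contact_force: [-2.1, -0.9, 5.8]
finger_gap: 0.0608
grasp_force: 65.1
```

Request:
move_arm:
  targets:
    - {"dx": 0,"dy": 0,"dz": 0,"yaw": 0}
    - {"dx": 0,"dy": 0,"dz": 0,"yaw": 0}
    - {"dx": 0,"dy": 0,"dz": 0,"yaw": 0}
    - {"dx": 0,"dy": 0,"dz": 0,"yaw": 0}
    - {"dx": 0,"dy": 0,"dz": 0,"yaw": 0}
    - {"dx": 0,"dy": 0,"dz": 0,"yaw": 0}
    - {"dx": 0,"dy": 0,"dz": 0,"yaw": 0}
    - {"dx": 0,"dy": 0,"dz": 0,"yaw": 0}
  claw: 100

```text
time_s: 22.0
tool_pos: [0.4953, 0.19, 0.0045]
orientation: [0.449, 3.109, 0.0]
contact_force: [0.3, -1.0, -0.1]
finger_gap: 0.0852
grasp_force: 0.0
```

Request:
move_arm:
  targets:
    - {"dx": 0,"dy": 0,"dz": -0.3,"yaw": 0}
    - {"dx": 0,"dy": 0,"dz": -0.6,"yaw": 0}
    - {"dx": 0,"dy": 0,"dz": -1,"yaw": 0}
    - {"dx": 0,"dy": 0,"dz": -2,"yaw": 0}
    - {"dx": 0,"dy": 0,"dz": -3,"yaw": 0}
    - {"dx": 0,"dy": 0,"dz": -3,"yaw": 0}
    - {"dx": 0,"dy": 0,"dz": -3,"yaw": 0}
    - {"dx": 0,"dy": 0,"dz": -3,"yaw": 0}

```text
time_s: 22.8
tool_pos: [0.4951, 0.1899, 0.1657]
orientation: [0.449, 3.109, 0.001]
contact_force: [-0.3, 0.6, 0.0]
finger_gap: 0.0856
grasp_force: 0.0
```

```bash
python3 - <<'E'
from h import *
from workcell import capture
delta(.4955,.189,.15)
a=[]
t=np.linspace(0,6.28,100)
for n in("top","side"):
    im=cv2.resize(capture(n)[:,:,::-1],None,fx=4,fy=4,interpolation=cv2.INTER_CUBIC)
    for r,z in((.048,.008),(.031,.043),(.031,.008)):
        for p in proj(n,np.c_[.4955+r*np.cos(t),.189+r*np.sin(t),0*t+z]): cv2.circle(im,tuple(int(v) for v in (p+.5)*4),1,(0,255,0),-1)
    s=((proj(n,[.4955,.189,.03])[0]+.5)*4).astype(int)
    a.append(im[s[1]-250:s[1]+250,s[0]-200:s[0]+200])
cv2.imwrite("pics/f.png",np.hstack(a))
E
```

```text
pos [0.4951 0.1899 0.1657] q [ 0.221  0.088  1.64   0.     1.412 -1.063] F [-0.3  0.6  0. ] gap 0.0856 t 22.8
toolz [ 0.001  0.    -1.   ] tooly [0.283 0.959 0.001] delta tool cm [-0.07 -0.08  1.57]
```

View pics/f.png

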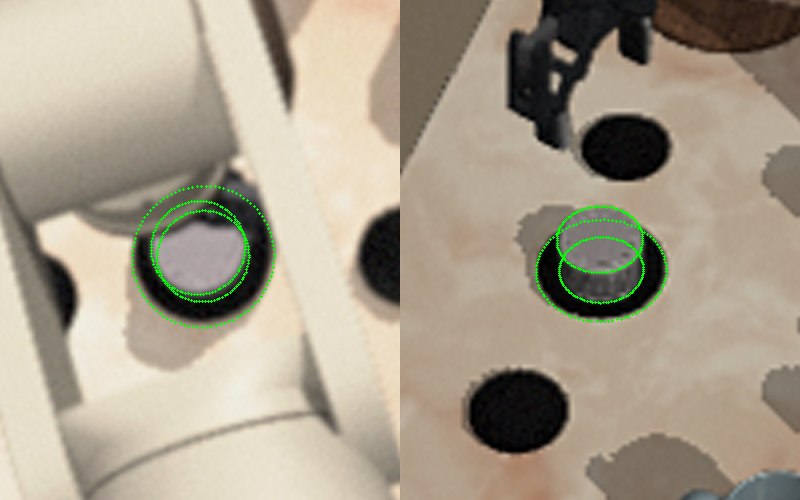

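The lid stands flat and upright in the middle of the saucer (side view around (600,255), matching the overlay), and the gripper is clear.

```bash
python3 -c "
from workcell import manip
print(manip.sign_off())"
```

```text
the job is handed in; nothing more can be done
None
```

I unscrewed the lid in two grips, lifted it off without force, set it flat and right way up within about 1–2 mm of the middle of the largest saucer, let go, and handed the job in at about 23 s; I saw no contact with anything else.

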